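# Refit shoe and splined cam of a driven clutch

## Robot

A 6-joint arm with a two-finger parallel gripper is mounted at the origin on the work surface. World frame = base frame: x ahead of the robot, y to its left, z up, the work surface at z = 0. Lengths are in mm, angles in rad, forces in N, time in s.
With the tool pointing down it reaches from about 200 to 875 mm from the base axis. Payload 3.4 kg.
Tool frame: the origin (TCP) lies on the centre line of the jaws, within the pads' length; the fingertips stand 8 mm ahead of it and the grasp point (between the pads) lies 11 mm behind it (tip_extent is the z of the fingertips in the tool frame, in mm); z points along the fingers, y is the line along which they close (so a half turn about z gives the same grasp; the last joint's range is limited). The gripper opens to 94 mm and grips with 3 to 60 N. Pads are 16 mm wide; open, the fingers measure 119 mm over their backs; the gripper's body (75 mm by 177 mm) begins 78 mm behind the grasp point.
Start: joints at [-1.284, 0.276, 1.505, -0, 1.361, -0.121], TCP at [228.043, -527.884, 213.493] pointing down, gripper open.
Joint ranges: [-2.89, 2.89], [-0.75, 2.08], [0.22, 2.7], [-1.18, 4.32], [0.11, 2.71], [-2.7, 2.7]. Speed limits (rad/s): [2.57, 2.57, 3.14, 3.14, 3.14, 3.14].

## Interface

Orientations are given as [roll, pitch, yaw] about the fixed x, y, z axes, in that order (R = Rz(yaw) Ry(pitch) Rx(roll)).
In Python, from rig import sense, grab_frame, finish_job, outline_of, tip_extent gives the robot as it stands.
- The arm moves only by the tool step_arm, never from a script. Its argument "series" is a list of rows, each a list of 7 numbers: the turn, a rotation vector about the tool's x, y, z in degrees, then the shift along the tool's x, y, z in m, then the opening, from 0 (shut) to 1 (fully open). A call has 1 to 20 rows; each row is the pose to reach, as a shift and turn from the pose commanded when the call began, along the tool's axes at that moment; what a row does not reach only later rows make up. A row lasts 1/12 s, in which the tool goes at most 41.7 mm and 7.16 degrees, less where a joint would pass 70% of its speed; a pose out of reach is approached as far as the arm can. A call with a gripper value outside its range is refused whole. The fingers move at their own pace and stop on an object; "force" is the grip in N (left out, the last holds). Time passes only in rows, so rows that repeat a pose let the fingers close. It gives the time, the measured TCP pose, the force, the opening and the grip force at its end, in the units of the state.
- sense(): the state, without advancing time (a new reading comes with each control period).
- grab_frame(name): name is "scene" or "top" or "wrist"; returns a dict with "frame" (400x640x3 uint8, blue, green, red), "K" (3x3 intrinsics, pixels), "world_from_camera" (4x4, takes a point from camera to world coordinates); the wrist camera has in their place "T_tool_cam" (4x4, takes a point from camera to tool coordinates, whose origin is the TCP and whose axes are the flange's). Camera axes: x right, y down, z forward; pixel columns grow to the right and rows downward; lengths in mm; the calibration is good to about 2 mm. A picture is of the moment at which its call begins: read the wrist's pose just before it. There is no depth.
- finish_job(): hands the job in; it is judged then, once.
Trained networks look in the newest picture that a camera, given by its name, has taken for a name from the list of things; names that differ only in an ending like _2 or _b are one class to them, and where a whole thing is asked for, a point or a joint stands for the part that bears it (a point fixed in the world has none). Each returns a list of dicts, best first, with "score" (0 to 1); they miss things now and then, are a little off and sometimes report something else, mostly with a low value. They report only what shows in the picture. A call takes as long as a camera call. They do not tell look-alikes from the thing itself.
- outline_of(label, camera): "region" (400x640 bool, what is visible of it) and "extent" ([left, top, right, bottom] in pixels, round what is visible of it).
The state is a dict: "t": time; "qpos": joint angles; "joint_velocities": joint speeds; "tau": joint torques, N m; "ee_pos": TCP position; "tcp_rot": TCP orientation; "ft_force": force on the tool from outside, world axes, zero at the start; "wrist_torque": the same for the moment, N m; "finger_gap": opening from 0.0 (shut) to 1.0 (fully open); "gripper_force": force on a finger pad.
Only numpy, scipy, OpenCV 4.12 (cv2) and the standard library are available. Lean on these libraries where they do the work, as an engineer would, in place of code of your own. Each camera call takes 0.05 s, during which the arm holds its last target. There are 200 camera calls.

## Task

Finish rebuilding the driven clutch of the belt drive on the bench: first press the loose plastic shoe fully down into the one empty socket, so that it stands level with the other two, and let go of it. Then put the steel cam over the centre post with its ramps downwards, turn it until its splines mesh with those of the post, and push it all the way home against the spring. Finish while still holding the cam down like that, without letting it rise, so that I can clip the snap ring into the bared groove, and leave everything else on the bench where it is.

Things in the scene. Friction and masses are not known exactly. Their poses are not given: they have to be found in the camera images.
- driven: Driven clutch, fixed: an aluminium V-belt pulley (156 mm across, upper face 46 mm up) lying flat on a round plate 164 mm across, splined steel post up its centre in a coil spring 45 mm across. Origin: centre of the underside, z up the post. Three shoe sockets (rims 58 mm up) lie 40 mm from the axis, 120 degrees apart: the empty one along +x, the others hold black shoes (tops 74 mm up).
- socket (a point): Centre of the mouth (upper rim) of the empty socket; axes as driven. The pocket is 22 mm long along x (away from the post), 16 mm wide along y and 12 mm deep: its floor lies 12 mm below this point. Walls 4 mm thick, with a small lead-in at the mouth.
- splines (a point): On the post's axis at the top of its splines, 108 mm above the underside of driven; axes as driven. Six splines 4.2 mm wide, 27 mm across (root 20 mm), one along +x, then every 60 degrees. They end 19 mm lower on a shoulder 32 mm across, on which the cam's hub bottoms.
- post_tip (a point): Centre of the top of the post, 122 mm above the underside of driven. The topmost 14 mm are a plain round nose 18 mm across; the snap-ring groove in it runs from 7 to 9.5 mm below this point.
- spring (a joint): Compression of the clutch spring, m: 0 with nothing on it (its upper washer then 101 mm above the underside of driven), about 0.012 with the cam fully home. It pushes up with about 5 N at first and 11 N with the cam home, more than the cam's weight: let go, the cam rises.
- cam: The cam, 0.2 to 0.4 kg: a plain steel flange 94 mm across (6 mm thick, its top 18 mm above the origin) with a round grip boss 40 mm across on top (18 to 32 mm above the origin) and three helical ramps below, on which it stands. Origin: centre of the underside of the ramps, on the bore's axis, z up. Fully home, its origin is 77 mm above that of driven; resting unmeshed on the splines, 96 mm.
- bore (a point): Centre of the cam's bore at the top of the boss, 32 mm above the cam's origin; axes as cam. The bore runs down 20 mm to the hub's underside: 30 mm across its six grooves, 22 mm across its teeth. One groove along +x, then every 60 degrees; three drilled holes in the flange mark every second one. It meshes at the yaw of driven plus any multiple of 60 degrees, with 6 degrees of play.
- shoe: The loose shoe: a black plastic block standing on the bench, 20 mm long (x), 14 mm wide (y), 28 mm high, foot and top bevelled over 3 mm. Origin: centre of its underside. It goes foot down into the socket with its length pointing away from the post, either way round. Seated, its origin is 46 mm above that of driven and it stands 16 mm out of the socket.
- sprocket: A dark steel chain sprocket 61 mm across with a hub, 18 mm high, plain round bore: not needed. Origin: centre of its underside.
- screwdriver: A screwdriver lying on the bench: not needed.
- deep_socket: A deep steel wrench socket standing upright, 26 mm across, 63 mm high: not needed.
- pliers: Snap-ring pliers lying on the bench, about 170 mm long: not needed by the robot.
- spray_can: A spray can standing upright, 65 mm across, 190 mm high: leave it alone.
- drum: An open steel clutch drum 108 mm across, 42 mm high: not needed.
Mind the look-alikes: they are no part of the job. Several things look just like the driven: the one meant starts farthest to the robot's right.

How it is judged:
By the outcome, as a careful person would: the job done as asked, in the order asked, and still so for the second after the job is handed in, while the arm keeps its last pose, push and grip.
It also fails if it takes over 51 s, if anything falls off the work surface, if the arm or the gripper's body presses on something with over 40 N, if the wrist force passes 120 N, or if a joint passes its speed limit or range.

## Working session

There is one attempt and no reset: what is moved stays moved. The work goes in short steps, Python scripts to look and compute and a tool call to move; the robot and the scene stay as the last step left them, time stands still between calls to the robot, and variables do not carry over. Pictures are saved under pics/ and viewed, at most 10 in all, crops included, and the job is handed in when it is done.

Besides the shell and the picture viewer there is one more tool, called after ">>>" by a JSON object that holds its "name" and its "arguments", one argument or row to a line. step_arm: Moves the arm, as the interface text tells. Its arguments: {"type":"object","properties":{"series":{"type":"array"},"force":{"type":"number"}},"required":["series"]}

```bash
mkdir -p pics; cat > h.py <<'E'
import numpy as np,cv2
from rig import *
from scipy.spatial.transform import Rotation as R
def cam(n):
    s=sense(); f=grab_frame(n)
    if n=='wrist':
        T=np.eye(4);T[:3,:3]=R.from_euler('xyz',s['tcp_rot']).as_matrix();T[:3,3]=s['ee_pos']
        W=T@np.array(f['T_tool_cam'])
    else: W=np.array(f['world_from_camera'])
    return f['frame'].copy(),np.array(f['K']),W
def toz(uv,z,K,W):
    uv=np.atleast_2d(uv).astype(float)
    d=np.c_[uv,np.ones(len(uv))]@np.linalg.inv(K).T@W[:3,:3].T
    o=W[:3,3]; return o+d*((z-o[2])/d[:,2])[:,None]
def proj(P,K,W):
    P=np.atleast_2d(P); c=(P-W[:3,3])@W[:3,:3]; p=c@K.T; return p[:,:2]/p[:,2:]
E
python3 - <<'E'
from h import *
s=sense();print(s, tip_extent)
for n in ['scene','top']:
    f,K,W=cam(n);cv2.imwrite(f'pics/{n}0.png',f);print(n,K[0,0],W.round(2).tolist())
    for l in ['driven','cam','shoe','sprocket','drum','deep_socket','spray_can']:
        for o in outline_of(l,n):
            m=cv2.moments(o['region'].astype(np.uint8));c=[m['m10']/m['m00'],m['m01']/m['m00']]
            print(l,round(o['score'],2),np.round(o['extent']),np.round(c,1),toz(c,0,K,W).round()[0,:2])
E
```

```text
{'t': 0.0, 'qpos': array([-1.28402595e+00,  2.76552446e-01,  1.50611394e+00, -1.56663651e-05,
        1.36070755e+00, -1.20998413e-01]), 'joint_velocities': array([-4.84382738e-05, -8.98283630e-04, -8.05537955e-04, -1.01027397e-03,
       -5.64116275e-04,  1.24129044e-03]), 'tau': array([ 1.82747852e-03, -4.04577649e+01, -2.37230551e+01,  7.06507824e-02,
        3.45541863e-02, -1.47178362e-04]), 'ee_pos': array([ 227.8546856 , -527.31962595,  212.63665721]), 'tcp_rot': array([-3.13982255e+00, -1.99801844e-04,  4.07771891e-01]), 'ft_force': array([-0.50715331, -0.19925334, -0.09993928]), 'wrist_torque': array([ 0.06324479, -0.00400994, -0.00166889]), 'gripper_force': 0.0, 'finger_gap': 1.0025304184621633} 8.0
scene 383.59552888989566 [[0.2, 0.62, -0.76, 1239.31], [0.98, -0.14, 0.15, -119.88], [-0.02, -0.77, -0.64, 760.4], [0.0, 0.0, 0.0, 1.0]]
driven 0.87 [347. 194. 403. 249.] [372.8 222.5] [448. 182.]
driven 0.72 [359. 138. 409. 184.] [383.1 163.3] [155. 313.]
cam 0.81 [225. 247. 262. 274.] [243.2 257.9] [ 506. -198.]
cam 0.24 [344. 194. 402. 248.] [372.8 222.5] [448. 182.]
shoe 0.3
[... 283 characters left out ...]
] [ 634. -283.]
top 472.94598766059187 [[0.09, -0.97, 0.22, 198.12], [-1.0, -0.09, 0.02, 32.31], [-0.0, -0.22, -0.98, 1306.05], [0.0, 0.0, 0.0, 1.0]]
driven 0.86 [190. 275. 252. 334.] [220.1 304. ] [190. 301.]
driven 0.67 [250. 175. 309. 236.] [277.7 206.3] [473. 176.]
cam 0.73 [392. 186. 428. 222.] [410.9 201.8] [ 521. -199.]
cam 0.46 [252. 179. 304. 235.] [277.8 206.4] [473. 176.]
sprocket 0.66 [446. 176. 466. 195.] [453.5 186. ] [ 579. -317.]
drum 0.98 [173. 142. 210. 183.] [192.1 161.7] [581. 437.]
deep_socket 0.67 [363. 128. 378. 142.] [370.1 135.9] [708. -70.]
spray_can 0.87 [426. 102. 467. 149.] [444.9 125. ] [ 762. -286.]
spray_can 0.43 [248. 178. 309. 235.] [277.5 206.2] [473. 176.]
```

```bash
python3 - <<'E'
import cv2,numpy as np
a=cv2.imread('pics/top0.png')[90:350,160:480];b=cv2.imread('pics/scene0.png')[110:330,180:500]
a=cv2.resize(a,None,fx=2.5,fy=2.3)[:598];cv2.imwrite('pics/a.png',a)
E
```

```text
(no output)
```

View pics/a.png

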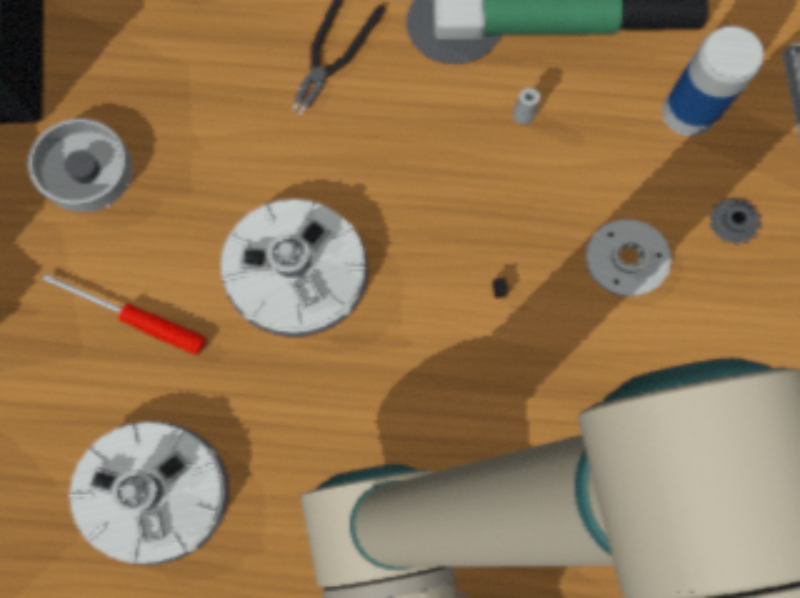

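```bash
cat >> h.py <<'E'
def go(x,y,z,yaw=None):
    s=sense();r=R.from_euler('xyz',s['tcp_rot']);d=r.inv().apply(np.array([x,y,z])-s['ee_pos'])/1000
    out=d.round(4)
    rv=np.zeros(3)
    if yaw is not None:
        rv=np.degrees((r.inv()*R.from_euler('xyz',[np.pi,0,yaw])).as_rotvec())
    print('turn',rv.round(2),'shift',out,'yaw',round(s['tcp_rot'][2],3),'rows',np.linalg.norm(d)/.0417,'t',s['t'])
E
python3 - <<'E'
from h import *
f,K,W=cam('top')
print('shoe',toz([[360,215.2]],14,K,W), 'cam top ctr',toz([[411,200]],25,K,W),'post',toz([[160+290/2.5,90+252/2.3]],122,K,W))
print(np.array(grab_frame('wrist')['T_tool_cam']).round(3),grab_frame('wrist')['K'])
go(440,-45,260,0)
E
```

```text
shoe [[466.2682968  -56.87399513  14.        ]] cam top ctr [[ 520.10507257 -194.18364096   25.        ]] post [[464.76765965 168.69010023 122.        ]]
[[-0.00000e+00 -9.74000e-01 -2.25000e-01  6.55470e+01]
 [ 1.00000e+00 -0.00000e+00  0.00000e+00 -1.06400e+00]
 [-1.00000e-03 -2.25000e-01  9.74000e-01 -1.70971e+02]
 [ 0.00000e+00  0.00000e+00  0.00000e+00  1.00000e+00]] [[331.86039015   0.         321.7379721 ]
 [  0.         331.86039015 192.90706552]
 [  0.           0.           1.        ]]
turn [ 1.000e-02 -0.000e+00  2.337e+01] shift [ 0.3861 -0.3592 -0.0465] yaw 0.408 rows 12.695569941614176 t 0.95
```

>>> {"name": "step_arm", "arguments": {
  "series": [
    [0,0,6,0.03,-0.027,-0.0465,1],
    [0,0,12,0.06,-0.055,-0.0465,1],
    [0,0,18,0.09,-0.083,-0.0465,1],
    [0,0,23.4,0.386,-0.359,-0.0465,1],
    [0,0,23.4,0.386,-0.359,-0.0465,1],
    [0,0,23.4,0.386,-0.359,-0.0465,1],
    [0,0,23.4,0.386,-0.359,-0.0465,1],
    [0,0,23.4,0.386,-0.359,-0.0465,1],
    [0,0,23.4,0.386,-0.359,-0.0465,1],
    [0,0,23.4,0.386,-0.359,-0.0465,1],
    [0,0,23.4,0.386,-0.359,-0.0465,1],
    [0,0,23.4,0.386,-0.359,-0.0465,1],
    [0,0,23.4,0.386,-0.359,-0.0465,1],
    [0,0,23.4,0.386,-0.359,-0.0465,1],
    [0,0,23.4,0.386,-0.359,-0.0465,1],
    [0,0,23.4,0.386,-0.359,-0.0465,1]
  ]
}}

```text
t: 2.28
ee_pos: [439.8, -45.4, 259.9]
tcp_rot: [3.141, 0.0, 0.001]
ft_force: [-0.4, -1.0, -0.6]
finger_gap: 1.001
gripper_force: 0.0
```

```bash
python3 - <<'E'
from h import *
f,K,W=cam('wrist');cv2.imwrite('pics/w1.png',f);np.savez('w1',K=K,W=W)
for l in ['driven','cam','shoe','socket','bore']:
    for o in outline_of(l,'wrist'):
        rg=o['region'].astype(np.uint8);c,sz,a=cv2.minAreaRect(cv2.findNonZero(rg))
        print(l,round(o['score'],2),np.round(o['extent']),np.round(c,1),np.round(sz,1),round(a,1))
print(sense()['ee_pos'])
cv2.imwrite('pics/w1b.png',cv2.resize(f,(800,500)))
E
```

```text
driven 0.94 [ 63.  77. 215. 216.] [138.2 142.7] [139.7 147.9] 76.0
cam 0.87 [404.  66. 486. 145.] [445.5 104.5] [79. 79.] 90.0
shoe 0.25 [ 78. 127. 127. 175.] [101. 152.] [44. 44.] 90.0
socket 0.83 [ 60.  79. 214. 212.] [137.9 141.8] [139.1 146.1] 73.6
socket 0.58 [ 79. 129. 125. 173.] [101.8 152.3] [47.  41.9] 76.8
bore 0.76 [401.  67. 485. 146.] [446.3 103.3] [76.8 83.5] 56.3
[439.70028784 -46.47616276 259.99085971]
```

View pics/w1b.png

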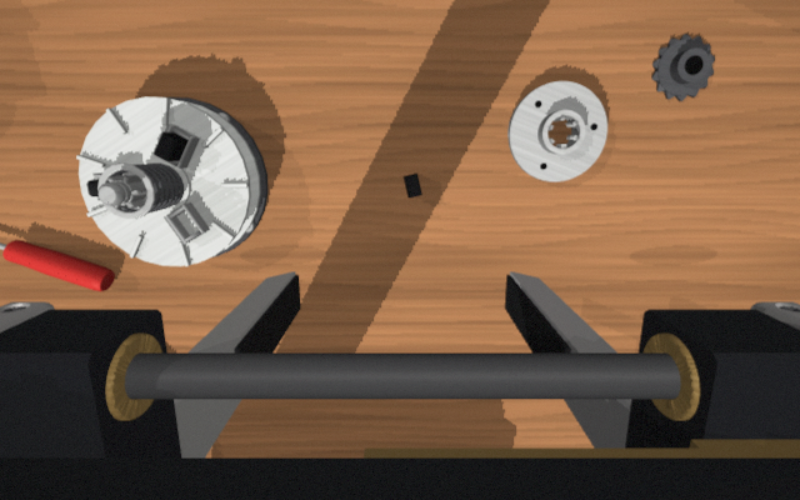

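```bash
python3 - <<'E'
from h import *
f=cv2.imread('pics/w1.png');d=np.load('w1.npz');K,W=d['K'],d['W']
g=f.max(2)
roi=np.zeros_like(g);roi[130:165,312:350]=1
m=((g<45)&(roi>0)).astype(np.uint8);print(m.sum())
P=cv2.findNonZero(m).reshape(-1,2)
tw=toz(P,28,K,W)[:,:2].astype(np.float32);print('shoe@28',cv2.minAreaRect(tw))
# holes refined
h=[]
for (x,y) in [(538,104),(594,127),(543,166)]:
    x/=1.25;y/=1.25;x,y=int(round(x)),int(round(y));w=f[y-6:y+7,x-6:x+7].max(2).astype(float);w=np.clip(110-w,0,None)
    yy,xx=np.mgrid[y-6:y+7,x-6:x+7];h.append([(xx*w).sum()/w.sum(),(yy*w).sum()/w.sum()])
H=toz(h,18,K,W);print(np.round(h,1),H.round(1))
# circumcentre
A=2*(H[1:,:2]-H[0,:2]);b=(H[1:,:2]**2).sum(1)-(H[0,:2]**2).sum();c=np.linalg.solve(A,b)
v=H[:,:2]-c;print('cam',c,np.hypot(*v.T),np.degrees(np.arctan2(v[:,1],v[:,0])))
s=toz([[187/1.25,222/1.25]],58,K,W);p=toz([[115/1.25,192/1.25]],122,K,W);print('socket',s,'tip',p)
o=f[50:230,40:300];cv2.imwrite('pics/w1c.png',cv2.resize(o,None,fx=3,fy=3,interpolation=cv2.INTER_CUBIC))
E
```

```text
174
shoe@28 ((467.3415222167969, -54.26730728149414), (19.876914978027344, 12.520364761352539), 13.936356544494629)
[[430.3  82.8]
 [474.8 101.1]
 [434.5 132.6]] [[ 543.5 -173.2   18. ]
 [ 522.6 -228.2   18. ]
 [ 485.4 -182.7   18. ]]
cam [ 517.15706424 -194.6669731 ] [33.9679444 33.9679444 33.9679444] [ 39.17858828 -80.77414238 159.30066793]
socket [[436.56688911 151.86978421  58.        ]] tip [[470.93487539 169.09819468 122.        ]]
```

View pics/w1c.png

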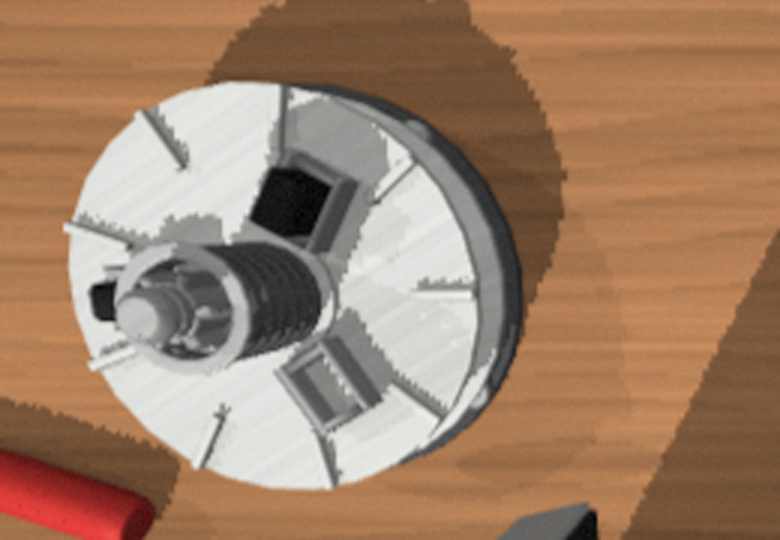

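```bash
python3 - <<'E'
from h import *
print(sense()['ee_pos'],sense()['qpos'][5])
go(466.8,-54.3,60,0.243)
go(466.8,-54.3,23,0.243)
E
```

```text
[439.70028784 -46.47616276 259.99085971] 1.3113131972153473
turn [ 1.000e-02  0.000e+00 -1.411e+01] shift [0.0271 0.0077 0.2   ] yaw -0.003 rows 4.843409425369868 t 2.5833
turn [ 1.000e-02  0.000e+00 -1.411e+01] shift [0.0271 0.0077 0.237 ] yaw -0.003 rows 5.72334573487466 t 2.5833
```

>>> {"name": "step_arm", "arguments": {
  "series": [
    [0,0,-5,0.027,0.0077,0.04,1],
    [0,0,-10,0.027,0.0077,0.08,1],
    [0,0,-14,0.027,0.0077,0.12,1],
    [0,0,-14,0.027,0.0077,0.16,1],
    [0,0,-14,0.027,0.0077,0.195,1],
    [0,0,-14,0.027,0.0077,0.22,1],
    [0,0,-14,0.027,0.0077,0.232,1],
    [0,0,-14,0.027,0.0077,0.237,1],
    [0,0,-14,0.027,0.0077,0.237,1],
    [0,0,-14,0.027,0.0077,0.237,0.1],
    [0,0,-14,0.027,0.0077,0.237,0.1],
    [0,0,-14,0.027,0.0077,0.237,0.1],
    [0,0,-14,0.027,0.0077,0.237,0.1],
    [0,0,-14,0.027,0.0077,0.237,0.1],
    [0,0,-14,0.027,0.0077,0.237,0.1],
    [0,0,-14,0.027,0.0077,0.237,0.1]
  ],
  "force": 35
}}

```text
t: 3.92
ee_pos: [467.1, -53.0, 23.2]
tcp_rot: [3.141, -0.001, 0.244]
ft_force: [0.2, 0.6, 0.8]
finger_gap: 0.536
gripper_force: 0.0
```

```bash
python3 - <<'E'
from h import *
s=sense();print(s['finger_gap']*94,s['gripper_force'],s['ee_pos'],s['tcp_rot'])
go(420,120,200,0.46)
E
```

```text
50.42279505154335 0.0 [467.14462704 -52.95253276  23.23891961] [ 3.14122320e+00 -5.04789640e-04  2.43876354e-01]
turn [  0.02  -0.03 -12.38] shift [-0.0039 -0.1792 -0.1768] yaw 0.244 rows 6.037247015599421 t 3.9167
```

>>> {"name": "step_arm", "arguments": {
  "series": [
    [0,0,0,0,0,0,0],
    [0,0,0,0,0,0,0],
    [0,0,0,0,0,0,0],
    [0,0,0,0,0,0,0],
    [0,0,0,0,0,0,0],
    [0,0,0,0,0,0,0],
    [0,0,0,0,0,0,0],
    [0,0,0,0,0,0,0],
    [0,0,0,0,0,-0.02,0],
    [0,0,0,0,0,-0.05,0]
  ],
  "force": 35
}}

```text
t: 4.75
ee_pos: [464.5, -52.3, 71.2]
tcp_rot: [-3.138, 0.006, 0.244]
ft_force: [0.0, 0.2, 0.6]
finger_gap: 0.148
gripper_force: 34.4
```

```bash
python3 - <<'E'
from h import *
go(412,140,200,0.46)
E
```

```text
turn [ -0.23   0.33 -12.4 ] shift [-0.0053 -0.1997 -0.1281] yaw 0.244 rows 5.691606074854838 t 4.75
```

>>> {"name": "step_arm", "arguments": {
  "series": [
    [0,0,-4,0,-0.02,-0.03,0],
    [0,0,-8,0,-0.05,-0.06,0],
    [0,0,-12.4,-0.005,-0.08,-0.09,0],
    [0,0,-12.4,-0.005,-0.11,-0.115,0],
    [0,0,-12.4,-0.005,-0.14,-0.127,0],
    [0,0,-12.4,-0.005,-0.17,-0.127,0],
    [0,0,-12.4,-0.005,-0.2,-0.127,0],
    [0,0,-12.4,-0.005,-0.2,-0.127,0],
    [0,0,-12.4,-0.005,-0.2,-0.127,0],
    [0,0,-12.4,-0.005,-0.2,-0.127,0]
  ]
}}

```text
t: 5.58
ee_pos: [413.9, 139.5, 199.8]
tcp_rot: [3.141, 0.001, 0.461]
ft_force: [0.2, -0.5, -0.0]
finger_gap: 0.146
gripper_force: 34.4
```

```bash
python3 - <<'E'
from h import *
f,K,W=cam('wrist');cv2.imwrite('pics/w2.png',f);np.savez('w2',K=K,W=W);print(sense()['ee_pos'],sense()['tcp_rot'])
cv2.imwrite('pics/w2b.png',cv2.resize(f[0:300,180:480],None,fx=2,fy=2,interpolation=cv2.INTER_CUBIC))
E
```

```text
[414.03562765 139.11316228 199.73482368] [3.14087531e+00 5.62880360e-04 4.59690431e-01]
```

View pics/w2b.png

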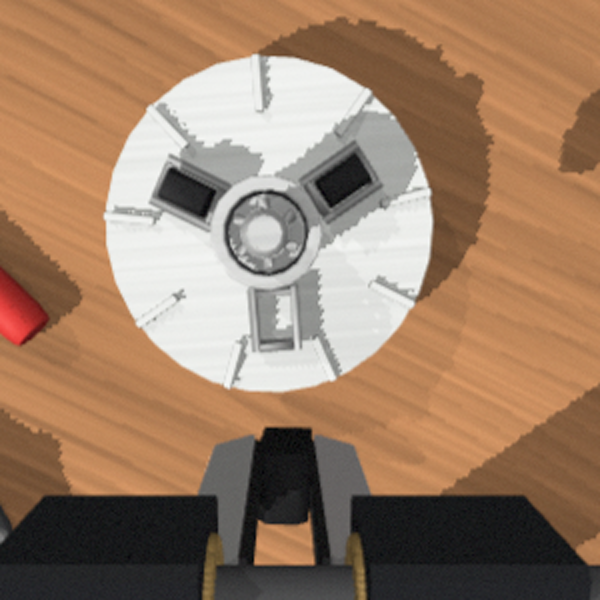

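```bash
python3 - <<'E'
from h import *
f=cv2.imread('pics/w2.png');d=np.load('w2.npz');K,W=d['K'],d['W']
u=lambda p:np.array(p)/2.+[180,0]
rim=toz(u([(250,287),(297,285),(301,350),(253,351)]),58,K,W)[:,:2]
print('rim ctr',rim.mean(0),'sides',[np.linalg.norm(rim[i]-rim[i-1]).round(1) for i in range(4)])
tip=toz(u([(264,232)]),122,K,W)[0,:2];print('tip',tip)
g=f.max(2)
dk=[]
for x,y in [(187,190),(344,180)]:
    cx,cy=u((x,y)).astype(int);m=np.zeros_like(g);m[cy-18:cy+18,cx-20:cx+20]=1
    m=((g<45)&(m>0)).astype(np.uint8);P=cv2.findNonZero(m).reshape(-1,2)
    r=cv2.minAreaRect(toz(P,73,K,W)[:,:2].astype(np.float32));dk.append(r[0]);print('shoe',r)
# pulley disc
o=max(outline_of('driven','wrist'),key=lambda o:o['score']);rg=o['region'].astype(np.uint8)
c=max(cv2.findContours(rg,0,2)[0],key=cv2.contourArea).reshape(-1,2)
print('disc',cv2.minEnclosingCircle(toz(c,46,K,W)[:,:2].astype(np.float32)), cv2.fitEllipse(toz(c,46,K,W)[:,:2].astype(np.float32)))
s=rim.mean(0)
for nm,c in (('tip',tip),):
    for q in [s]+dk:
        v=np.array(q)-c;print(np.linalg.norm(v).round(1),np.degrees(np.arctan2(v[1],v[0])).round(1))
# shoe in hand: dark silhouette; predicted corners
st=sense();Rt=R.from_euler('xyz',st['tcp_rot'])
for p in [(7,-4,23),(7,4,23),(10,-7,20),(10,7,20),(10,-7,-2),(8,7,8),(8,-7,8)]:
    print(p,((proj(Rt.apply(p)+st['ee_pos'],K,W)-[180,0])*2).round(0))
E
```

```text
rim ctr [434.97353101 155.17003943] sides [np.float64(30.4), np.float64(22.0), np.float64(30.9), np.float64(22.9)]
tip [469.19821191 175.86166956]
shoe ((468.79296875, 214.21334838867188), (21.250139236450195, 12.378089904785156), 89.40753173828125)
shoe ((503.1656799316406, 156.74298095703125), (13.009236335754395, 20.932254791259766), 59.44374084472656)
disc ((239.82289123535156, 297.81427001953125), 73.32585906982422) ((246.31471252441406, 301.36602783203125), (82.59907531738281, 144.39614868164062), 31.16608428955078)
40.0 -148.8
38.4 90.6
39.0 -29.4
(7, -4, 23) [[276. 430.]]
(7, 4, 23) [[302. 430.]]
(10, -7, 20) [[265. 423.]]
(10, 7, 20) [[312. 423.]]
(10, -7, -2) [[263. 446.]]
(8, 7, 8) [[314. 442.]]
(8, -7, 8) [[264. 442.]]
```

```bash
python3 - <<'E'
from h import *
f=cv2.imread('pics/w2.png').max(2)
print(f[205:222,[318,322,324,328]].mean(1).round().tolist())
print('row216',f[217,305:345].tolist())
t=np.radians(30.7);ex=np.array([np.cos(t),np.sin(t)]);S=np.array([434.7,155.2])
for z in (92,80,69): go(*(S+1.2*ex),z,t)
E
```

```text
[183.0, 182.0, 180.0, 180.0, 177.0, 176.0, 175.0, 175.0, 124.0, 31.0, 14.0, 14.0, 11.0, 21.0, 20.0, 15.0, 18.0]
row216 [141, 141, 168, 183, 191, 178, 95, 27, 15, 17, 18, 24, 11, 6, 18, 19, 20, 14, 8, 18, 18, 20, 19, 7, 17, 20, 17, 21, 20, 18, 51, 148, 142, 135, 138, 139, 153, 169, 169, 173]
turn [ 0.03  0.04 -4.41] shift [ 0.0269 -0.0056  0.1077] yaw 0.459 rows 2.664896571009024 t 5.6833
turn [ 0.03  0.04 -4.41] shift [ 0.027  -0.0056  0.1197] yaw 0.459 rows 2.9446083169067716 t 5.6833
turn [ 0.03  0.04 -4.41] shift [ 0.027  -0.0056  0.1307] yaw 0.459 rows 3.20226544184456 t 5.6833
```

>>> {"name": "step_arm", "arguments": {
  "series": [
    [0,0,-4.4,0.0268,-0.0056,0.02,0],
    [0,0,-4.4,0.0268,-0.0056,0.05,0],
    [0,0,-4.4,0.0268,-0.0056,0.08,0],
    [0,0,-4.4,0.0268,-0.0056,0.1,0],
    [0,0,-4.4,0.0268,-0.0056,0.112,0],
    [0,0,-4.4,0.0268,-0.0056,0.116,0],
    [0,0,-4.4,0.0268,-0.0056,0.119,0],
    [0,0,-4.4,0.0268,-0.0056,0.121,0],
    [0,0,-4.4,0.0268,-0.0056,0.123,0],
    [0,0,-4.4,0.0268,-0.0056,0.125,0]
  ]
}}

```text
t: 6.52
ee_pos: [436.1, 156.6, 75.6]
tcp_rot: [3.141, -0.001, 0.537]
ft_force: [-0.7, -0.0, 0.1]
finger_gap: 0.146
gripper_force: 34.4
```

```bash
python3 - <<'E'
from h import *
s=sense();print(s['ft_force'],s['wrist_torque'],s['finger_gap'],s['tcp_rot'])
go(435.7,155.8,69,np.radians(30.7))
E
```

```text
[-0.71279837 -0.01086133  0.05648628] [-0.10232018  0.1464602   0.02495359] 0.146112554258756 [ 3.14084017e+00 -1.30392256e-03  5.36599438e-01]
turn [ 0.04 -0.07  0.04] shift [-0.0008  0.0005  0.0066] yaw 0.537 rows 0.16053725072169736 t 6.5167
```

>>> {"name": "step_arm", "arguments": {
  "series": [
    [0,0,0,0,0,0.002,0],
    [0,0,0,0,0,0.0035,0],
    [0,0,0,0,0,0.005,0],
    [0,0,0,0,0,0.0062,0],
    [0,0,0,0,0,0.007,0],
    [0,0,0,0,0,0.007,0]
  ]
}}

```text
t: 7.02
ee_pos: [435.7, 157.0, 68.7]
tcp_rot: [3.141, -0.001, 0.537]
ft_force: [0.0, 0.0, 6.0]
finger_gap: 0.144
gripper_force: 34.4
```

>>> {"name": "step_arm", "arguments": {
  "series": [
    [0,0,0,0,0,0.0008,0],
    [0,0,0,0,0,0.0015,0],
    [0,0,0,0,0,0.0015,0],
    [0,0,0,0,0,0.0015,0]
  ]
}}

```text
t: 7.35
ee_pos: [435.9, 156.9, 68.3]
tcp_rot: [3.141, -0.001, 0.537]
ft_force: [-2.7, -0.8, 13.6]
finger_gap: 0.145
gripper_force: 34.7
```

>>> {"name": "step_arm", "arguments": {
  "series": [
    [0,0,0,0,0,0.0005,0.4],
    [0,0,0,0,0,0,0.4],
    [0,0,0,0,0,0,0.4],
    [0,0,0,0,0,0,0.4],
    [0,0,0,0,0,-0.02,0.4],
    [0,0,0,0,0,-0.025,0],
    [0,0,0,0,0,-0.025,0],
    [0,0,0,0,0,-0.025,0],
    [0,0,0,0,0,-0.025,0],
    [0,0,0,0,0,-0.025,0],
    [0,0,0,0,0,-0.015,0],
    [0,0,0,0,0,-0.0135,0],
    [0,0,0,0,0,-0.0125,0],
    [0,0,0,0,0,-0.0115,0],
    [0,0,0,0,0,-0.0115,0]
  ]
}}

```text
t: 8.6
ee_pos: [437.0, 157.6, 81.9]
tcp_rot: [3.141, -0.004, 0.537]
ft_force: [-6.4, -0.6, 32.4]
finger_gap: 0.002
gripper_force: 16.1
```

```bash
python3 - <<'E'
from h import *
for n in ['top','scene']:
    f,K,W=cam(n)
    for l in ['spray_can','cam']:
        o=outline_of(l,n)[0];e=o['extent'];c=[(e[0]+e[2])/2,(e[1]+e[3])/2];print(n,l,o['score'],toz(c,95 if l!='cam' else 18,K,W).round())
go(437,157.6,200,np.radians(39.2)); t=np.radians(39.2)
go(467,-236,180,t)
E
```

```text
top spray_can 0.8 [[ 723. -265.   95.]]
top cam 0.82 [[ 513. -199.   18.]]
scene spray_can 0.56 [[ 711. -262.   95.]]
scene cam 0.82 [[ 532. -195.   18.]]
turn [ 0.07 -0.25 -8.44] shift [ 6.000e-04  1.000e-04 -1.181e-01] yaw 0.537 rows 2.8319115346056196 t 8.9
turn [ 0.07 -0.25 -8.44] shift [-0.175   0.3537 -0.0986] yaw 0.537 rows 9.754616395127787 t 8.9
```

>>> {"name": "step_arm", "arguments": {
  "series": [
    [0,0,0,0,0,-0.04,0],
    [0,0,-4,0,0,-0.08,0.3],
    [0,0,-8.4,-0.02,0.04,-0.1,0.6],
    [0,0,-8.4,-0.038,0.077,-0.1,1],
    [0,0,-8.4,-0.056,0.114,-0.1,1],
    [0,0,-8.4,-0.074,0.15,-0.1,1],
    [0,0,-8.4,-0.092,0.187,-0.1,1],
    [0,0,-8.4,-0.11,0.224,-0.1,1],
    [0,0,-8.4,-0.13,0.261,-0.1,1],
    [0,0,-8.4,-0.148,0.298,-0.1,1],
    [0,0,-8.4,-0.166,0.335,-0.1,1],
    [0,0,-8.4,-0.175,0.3537,-0.1,1],
    [0,0,-8.4,-0.175,0.3537,-0.1,1],
    [0,0,-8.4,-0.175,0.3537,-0.1,1],
    [0,0,-8.4,-0.175,0.3537,-0.1,1],
    [0,0,-8.4,-0.175,0.3537,-0.1,1]
  ]
}}

```text
t: 10.23
ee_pos: [465.5, -235.0, 177.6]
tcp_rot: [-3.14, -0.0, 0.685]
ft_force: [0.3, 0.0, 0.3]
finger_gap: 0.993
gripper_force: 0.0
```

```bash
python3 - <<'E'
from h import *
f,K,W=cam('wrist');cv2.imwrite('pics/w3.png',f);np.savez('w3',K=K,W=W);print(sense()['ee_pos'],sense()['tcp_rot'])
print(proj([[517,-195,18],[543.5,-173.2,18],[522.6,-228.2,18],[485.4,-182.7,18]],K,W))
cv2.imwrite('pics/w3b.png',cv2.resize(f[0:240,200:440],None,fx=2.5,fy=2.5,interpolation=cv2.INTER_CUBIC))
E
```

```text
[ 465.7219373  -234.97425893  177.86544566] [-3.14080044e+00 -1.23845910e-04  6.85214018e-01]
[[324.30583572 116.8967351 ]
 [324.23099349  79.75140324]
 [354.0666516  134.29319874]
 [294.23629243 134.33819824]]
```

View pics/w3b.png

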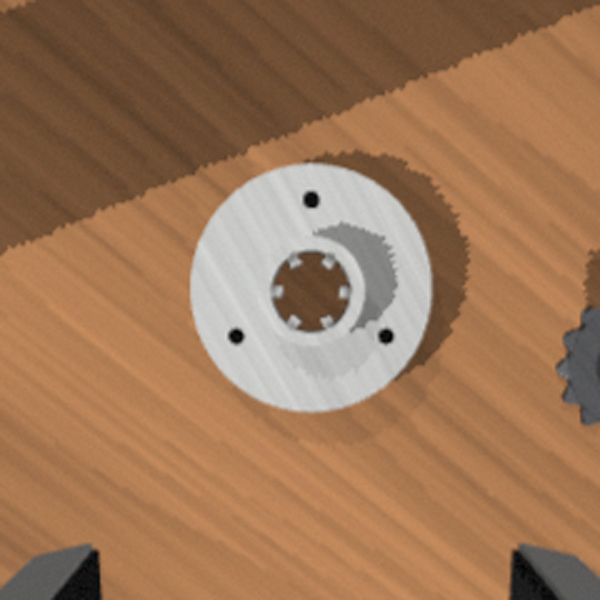

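```bash
python3 - <<'E'
from h import *
f=cv2.imread('pics/w3.png');d=np.load('w3.npz');K,W=d['K'],d['W'];h=[]
for (x,y) in [(311,200),(236,336),(386,336)]:
    x=round(200+x/2.5);y=round(y/2.5);w=np.clip(110-f[y-6:y+7,x-6:x+7].max(2).astype(float),0,None)
    yy,xx=np.mgrid[y-6:y+7,x-6:x+7];h.append([(xx*w).sum()/w.sum(),(yy*w).sum()/w.sum()])
H=toz(h,18,K,W)[:,:2]
A=2*(H[1:]-H[0]);b=(H[1:]**2).sum(1)-(H[0]**2).sum();c=np.linalg.solve(A,b)
v=H-c;a=np.degrees(np.arctan2(v[:,1],v[:,0]));print('cam',c,np.hypot(*v.T)[0],a,np.mean((a+600)%60))
t=np.radians(39.2)
for z in (60,27.5): go(*c,z,t)
E
```

```text
cam [ 517.30682916 -194.50716096] 33.97959670353281 [ 39.32527681 159.17895583 -80.80553845] 39.232898061581636
turn [-0.05 -0.01  0.06] shift [0.0655 0.0014 0.1179] yaw 0.685 rows 3.2343755531787126 t 10.2833
turn [-0.05 -0.01  0.06] shift [0.0655 0.0014 0.1504] yaw 0.685 rows 3.933756866320018 t 10.2833
```

>>> {"name": "step_arm", "arguments": {
  "series": [
    [0,0,0,0.033,0.0014,0.02,1],
    [0,0,0,0.0655,0.0014,0.05,1],
    [0,0,0,0.0655,0.0014,0.085,1],
    [0,0,0,0.0655,0.0014,0.115,1],
    [0,0,0,0.0655,0.0014,0.135,0.8],
    [0,0,0,0.0655,0.0014,0.147,0.7],
    [0,0,0,0.0655,0.0014,0.1505,0.7],
    [0,0,0,0.0655,0.0014,0.1505,0.3],
    [0,0,0,0.0655,0.0014,0.1505,0.3],
    [0,0,0,0.0655,0.0014,0.1505,0.3],
    [0,0,0,0.0655,0.0014,0.1505,0.3],
    [0,0,0,0.0655,0.0014,0.1505,0.3],
    [0,0,0,0.0655,0.0014,0.1505,0.3],
    [0,0,0,0.0655,0.0014,0.1505,0.3]
  ],
  "force": 60
}}

```text
t: 11.45
ee_pos: [517.4, -195.9, 28.0]
tcp_rot: [-3.141, -0.0, 0.683]
ft_force: [-0.2, 1.7, 5.4]
finger_gap: 0.407
gripper_force: 60.0
```

```bash
python3 - <<'E'
from h import *
t=np.radians(30.7)
go(517.3,-194.5,27.5,np.radians(39.2))
go(469.1,175.6,150,t)
E
```

```text
turn [-0.03 -0.02 -0.05] shift [ 0.0008 -0.0012  0.0005] yaw 0.683 rows 0.03516154297985349 t 11.45
turn [-0.03 -0.02  8.45] shift [ 0.1971 -0.3187 -0.1218] yaw 0.683 rows 9.44788515347906 t 11.45
```

>>> {"name": "step_arm", "arguments": {
  "series": [
    [0,0,0,0,0,-0.015,0.3],
    [0,0,0,0,0,-0.04,0.3],
    [0,0,0,0,0,-0.08,0.3],
    [0,0,0,0,0,-0.08,0.3],
    [0,0,0,0,0,-0.08,0.3],
    [0,0,0,0,0,-0.08,0.3]
  ]
}}

```text
t: 11.95
ee_pos: [516.5, -195.9, 106.3]
tcp_rot: [-3.14, 0.001, 0.683]
ft_force: [-0.6, 0.3, -3.9]
finger_gap: 0.404
gripper_force: 60.0
```

```bash
python3 - <<'E'
from h import *
s=sense();print(s['finger_gap'],s['gripper_force'],s['ft_force'],s['wrist_torque'],s['ee_pos'])
f,K,W=cam('wrist');cv2.imwrite('pics/w4.png',f);np.savez('w4',K=K,W=W)
cv2.imwrite('pics/w4b.png',cv2.resize(f[60:380,140:500],None,fx=1.8,fy=1.8,interpolation=cv2.INTER_CUBIC))
Rt=R.from_euler('xyz',s['tcp_rot'])
P=[(34*np.cos(a),34*np.sin(a),28-18) for a in np.radians([0,120,240])]
print(proj(Rt.apply(P)+s['ee_pos'],K,W).round(1))
E
```

```text
0.4037842865390013 59.99628224875778 [-0.62673695  0.31936387 -3.88895882] [-0.0024063   0.01752375  0.00575431] [ 516.54446682 -195.89140372  106.34957069]
[[323.1 175.2]
 [373.1 260.8]
 [272.9 260.9]]
```

View pics/w4b.png

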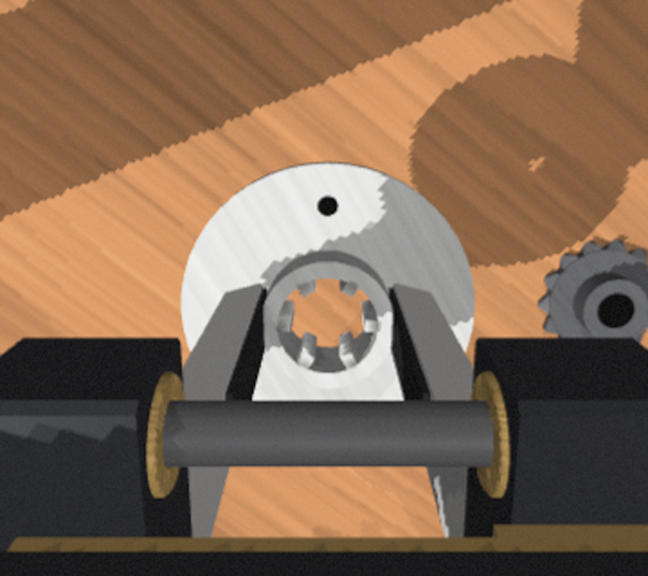

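```bash
python3 - <<'E'
from h import *
go(469.2,176,185,np.radians(30.8))
E
```

```text
turn [-0.2   0.11  8.36] shift [ 0.1982 -0.3179 -0.0786] yaw 0.683 rows 9.180476098655125 t 12.0
```

>>> {"name": "step_arm", "arguments": {
  "series": [
    [0,0,0,0,0,-0.03,0.3],
    [0,0,0,0.01,-0.015,-0.06,0.3],
    [0,0,2,0.03,-0.045,-0.0786,0.3],
    [0,0,4,0.05,-0.078,-0.0786,0.3],
    [0,0,6,0.07,-0.11,-0.0786,0.3],
    [0,0,8.4,0.09,-0.143,-0.0786,0.3],
    [0,0,8.4,0.11,-0.176,-0.0786,0.3],
    [0,0,8.4,0.13,-0.208,-0.0786,0.3],
    [0,0,8.4,0.15,-0.24,-0.0786,0.3],
    [0,0,8.4,0.17,-0.273,-0.0786,0.3],
    [0,0,8.4,0.185,-0.3,-0.0786,0.3],
    [0,0,8.4,0.195,-0.314,-0.0786,0.3],
    [0,0,8.4,0.198,-0.318,-0.0786,0.3],
    [0,0,8.4,0.198,-0.318,-0.0786,0.3],
    [0,0,8.4,0.198,-0.318,-0.0786,0.3],
    [0,0,8.4,0.198,-0.318,-0.0786,0.3],
    [0,0,8.4,0.198,-0.318,-0.0786,0.3]
  ]
}}

```text
t: 13.42
ee_pos: [470.4, 174.0, 185.6]
tcp_rot: [3.141, 0.001, 0.535]
ft_force: [1.0, -0.3, -3.6]
finger_gap: 0.407
gripper_force: 60.0
```

```bash
python3 - <<'E'
from h import *
s=sense();print(s['ee_pos'],s['tcp_rot'])
f,K,W=cam('wrist');cv2.imwrite('pics/w5.png',f);np.savez('w5',K=K,W=W)
cv2.imwrite('pics/w5b.png',cv2.resize(f[120:320,200:450],None,fx=3,fy=3,interpolation=cv2.INTER_CUBIC))
print((proj([469.2,175.8,122],K,W)-[200,120])*3)
Rt=R.from_euler('xyz',s['tcp_rot']);print((proj(Rt.apply([0,0,-4])+s['ee_pos'],K,W)-[200,120])*3)
go(469.2,176,185,np.radians(30.8))
E
```

```text
[470.37589037 173.97824087 185.59561773] [3.14130655e+00 1.14029056e-03 5.35239650e-01]
[[359.76008983 264.50333427]]
[[370.22977431 366.81078262]]
turn [ 0.01  0.04 -0.14] shift [-0.0001 -0.0023  0.0008] yaw 0.535 rows 0.058299425229931326 t 13.4667
```

View pics/w5b.png

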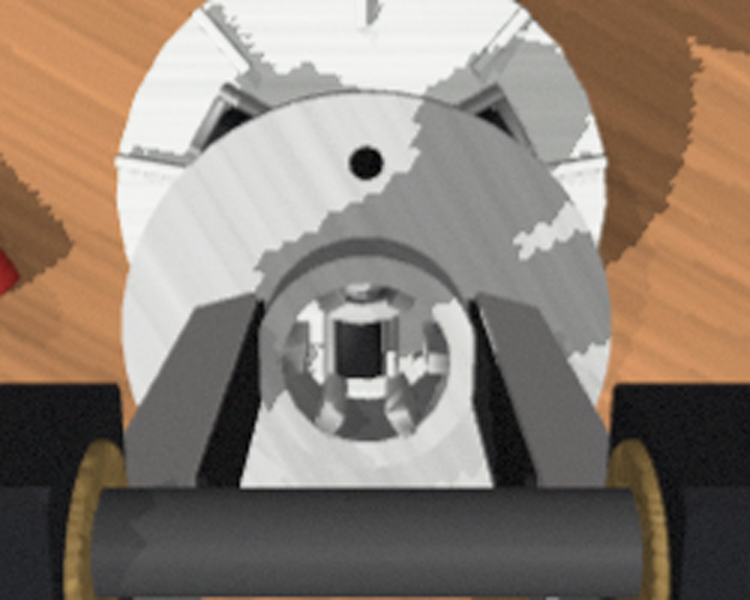

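>>> {"name": "step_arm", "arguments": {
  "series": [
    [0,0,0,0,-0.002,0.02,0.3],
    [0,0,0,0,-0.002,0.035,0.3],
    [0,0,0,0,-0.002,0.043,0.3],
    [0,0,0,0,-0.002,0.046,0.3],
    [0,0,0,0,-0.002,0.049,0.3],
    [0,0,0,0,-0.002,0.052,0.3],
    [0,0,0,0,-0.002,0.055,0.3],
    [0,0,0,0,-0.002,0.055,0.3],
    [0,0,0,0,-0.002,0.055,0.3]
  ]
}}

```text
t: 14.22
ee_pos: [469.5, 177.0, 131.3]
tcp_rot: [3.141, -0.0, 0.537]
ft_force: [0.6, -0.9, -5.5]
finger_gap: 0.4
gripper_force: 60.0
```

>>> {"name": "step_arm", "arguments": {
  "series": [
    [0,0,0,0,0,0,0.3]
  ]
}}

```text
t: 14.3
ee_pos: [469.4, 177.0, 131.3]
tcp_rot: [3.141, -0.0, 0.537]
ft_force: [0.9, 0.2, -4.1]
finger_gap: 0.407
gripper_force: 60.0
```

>>> {"name": "step_arm", "arguments": {
  "series": [
    [0,0,0,0,0,0,0.3]
  ]
}}

```text
t: 14.38
ee_pos: [469.4, 177.0, 131.3]
tcp_rot: [3.141, -0.0, 0.537]
ft_force: [-1.3, -0.9, -3.8]
finger_gap: 0.404
gripper_force: 60.0
```

>>> {"name": "step_arm", "arguments": {
  "series": [
    [0,0,0,0,0,0,0.3]
  ]
}}

```text
t: 14.47
ee_pos: [469.4, 177.1, 131.3]
tcp_rot: [3.141, -0.0, 0.537]
ft_force: [-0.9, -0.8, -3.8]
finger_gap: 0.405
gripper_force: 60.0
```

>>> {"name": "step_arm", "arguments": {
  "series": [
    [0,0,0,-0.0008,0.0012,0,0.3],
    [0,0,0,-0.0008,0.0012,0.003,0.3],
    [0,0,0,-0.0008,0.0012,0.005,0.3],
    [0,0,0,-0.0008,0.0012,0.007,0.3],
    [0,0,0,-0.0008,0.0012,0.008,0.3],
    [0,0,0,-0.0008,0.0012,0.008,0.3]
  ]
}}

```text
t: 14.97
ee_pos: [469.0, 175.5, 122.6]
tcp_rot: [-3.141, 0.001, 0.537]
ft_force: [-0.7, 0.2, -2.7]
finger_gap: 0.407
gripper_force: 60.0
```

>>> {"name": "step_arm", "arguments": {
  "series": [
    [0,0,0,0,0,0.001,0.3],
    [0,0,0,0,0,0.002,0.3],
    [0,0,0,0,0,0.003,0.3],
    [0,0,0,0,0,0.003,0.3]
  ]
}}

```text
t: 15.3
ee_pos: [469.1, 175.6, 119.8]
tcp_rot: [-3.142, 0.0, 0.537]
ft_force: [-0.1, -1.2, -3.6]
finger_gap: 0.405
gripper_force: 60.0
```

Meshed without contact. Continue against the spring to home (TCP about 105).

>>> {"name": "step_arm", "arguments": {
  "series": [
    [0,0,0,0,0,0.0015,0.3],
    [0,0,0,0,0,0.003,0.3],
    [0,0,0,0,0,0.0045,0.3],
    [0,0,0,0,0,0.006,0.3],
    [0,0,0,0,0,0.0075,0.3],
    [0,0,0,0,0,0.009,0.3],
    [0,0,0,0,0,0.0105,0.3],
    [0,0,0,0,0,0.012,0.3],
    [0,0,0,0,0,0.0125,0.3],
    [0,0,0,0,0,0.0125,0.3]
  ]
}}

```text
t: 16.13
ee_pos: [469.4, 175.6, 107.8]
tcp_rot: [3.141, -0.0, 0.537]
ft_force: [-2.1, -0.7, 5.3]
finger_gap: 0.41
gripper_force: 60.0
```

>>> {"name": "step_arm", "arguments": {
  "series": [
    [0,0,0,0,0,0.001,0.3],
    [0,0,0,0,0,0.002,0.3],
    [0,0,0,0,0,0.003,0.3],
    [0,0,0,0,0,0.0035,0.3],
    [0,0,0,0,0,0.0035,0.3],
    [0,0,0,0,0,0.0035,0.3]
  ]
}}

```text
t: 16.63
ee_pos: [469.4, 175.6, 104.9]
tcp_rot: [3.141, -0.001, 0.537]
ft_force: [-3.1, -0.9, 9.4]
finger_gap: 0.405
gripper_force: 60.0
```

>>> {"name": "step_arm", "arguments": {
  "series": [
    [0,0,0,0,0,0.0007,0.3],
    [0,0,0,0,0,0.0014,0.3],
    [0,0,0,0,0,0.0014,0.3],
    [0,0,0,0,0,0.0014,0.3]
  ]
}}

```text
t: 16.97
ee_pos: [469.5, 175.6, 104.8]
tcp_rot: [3.141, -0.001, 0.537]
ft_force: [-4.8, -0.8, 18.4]
finger_gap: 0.405
gripper_force: 60.0
```

```bash
python3 - <<'E'
from h import *
f,K,W=cam('wrist');s=sense();print(s['ee_pos'],s['ft_force'],s['tcp_rot'])
cv2.imwrite('pics/w6b.png',cv2.resize(f[60:340,160:480],None,fx=2,fy=2,interpolation=cv2.INTER_CUBIC))
E
```

```text
[469.45880036 175.63425197 104.86933256] [-5.23055999 -0.96810745 17.71291873] [ 3.14099103e+00 -1.39308336e-03  5.37033344e-01]
```

View pics/w6b.png

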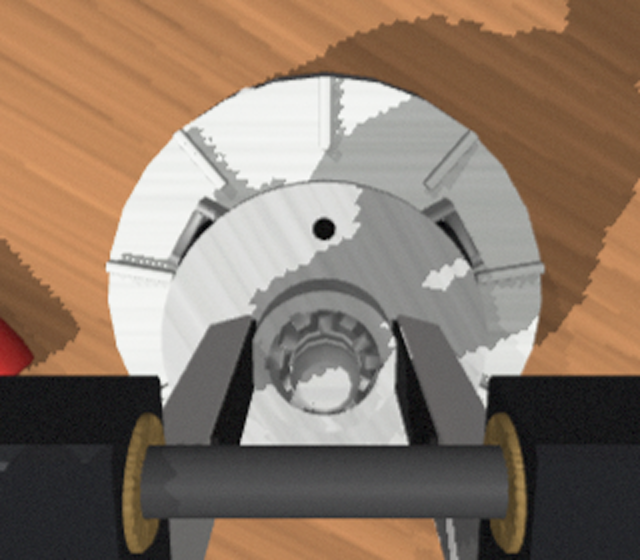

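The post tip shows through the bore near (325, 385), and the cam is against a hard stop: TCP at 104.8 mm, so the cam origin is about 77 mm up, as it should be when home.

```bash
python3 -c "
from rig import *
print(finish_job())"
```

```text
the job is handed in; nothing more can be done
None
```

I handed the job in at about 17 s of the 51 s allowed, with the shoe seated level with the other two (top about 74 mm up). The cam is meshed and bottomed on the shoulder, and the arm is holding it down at about 18 N with a 60 N grip; I haven't seen the verdict.

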